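Take the bit-set case from the tip-out bin

ROBOT

A 6-joint arm with a two-finger parallel gripper is mounted at the origin on the work surface. World frame = base frame: x ahead of the robot, y to its left, z up, the work surface at z = 0. Lengths are in mm, angles in rad, forces in N, time in s.
With the tool pointing down it reaches from about 250 to 725 mm from the base axis. Payload 4 kg.
Tool frame: the origin (TCP) lies midway between the tips of the shut fingers; the grasp point (between the pads) lies 19 mm behind it (ctrl.tcp_to_grasp is the distance from the TCP to the grasp point, in mm); z points along the fingers, y is the line along which they close (so a half turn about z gives the same grasp; the last joint's range is limited). The gripper opens to 85 mm and grips with 20 to 120 N. Pads are 22 mm wide; open, the fingers measure 114 mm over their backs; the gripper's body (76 mm by 85 mm) begins 54 mm behind the grasp point. The pads swing forward as they close: fully open they stand 13 mm farther back than shut.
Start: joints at [1.144, 0.241, 0.005, 1.335, 0, 1.571], TCP at [206.978, 455.148, 211.306] pointing down, gripper open.
Joint ranges: [-2.72, 2.72], [-1.05, 1.87], [-1.09, 1.28], [-1.99, 2.15], [-1.42, 1.44], [-3.14, 3.14]. Speed limits (rad/s): [2.79, 2.79, 3.14, 3.14, 3.14, 3.14].

INTERFACE

Orientations are given as a unit quaternion [w, x, y, z].
In Python, from station import ctrl gives the robot as it stands.
- The arm moves only by the shell command python3 -m crank 'ROWS'. ROWS is a JSON object of lists of equal length, an entry for each row: "translation": the shift along the tool's x, y, z in cm, a list of three; "dr": the turn, a rotation vector about the tool's x, y, z in degrees, a list of three; "claw": the finger opening in cm, from 0 to 8.54. A call has 1 to 12 rows; each row is the pose to reach, as a shift and turn from the pose commanded when the call began, along the tool's axes at that moment; what a row does not reach only later rows make up. A row lasts 1/12 s, in which the tool goes at most 41.7 mm and 7.16 degrees, less where a joint would pass 70% of its speed; a pose out of reach is approached as far as the arm can. A call with a gripper value outside its range is refused whole. The fingers move at their own pace and stop on an object; the grip force is fixed at half the most. Time passes only in rows, so rows that repeat a pose let the fingers close. It gives the time, the measured TCP pose, the force, the opening and the grip force at its end, in the units of the state.
- ctrl.read_state(): the state, without advancing time (a new reading comes with each control period).
- ctrl.grab_frame(name): name is "scene" or "top" or "wrist"; returns the picture (420x560x3 uint8, red, green, blue); there is no depth.
- ctrl.calibration(name): a dict with "fovy" (degrees; the focal length in pixels is half the picture's height over the tangent of half this angle, whatever the lens; pixels are square), "cx", "cy" (the principal point, pixels), "T" (4x4, takes a point from camera to world coordinates). Camera axes: x right, y down, z forward; pixel columns grow to the right and rows downward; lengths in mm; the calibration is good to about 2 mm. A picture is of the moment at which its call begins: read the wrist's pose just before it. calibration takes no time and is no camera call; for the wrist camera it gives the pose at the moment of the call.
- ctrl.hand_in(): hands the job in; it is judged then, once.
The state is a dict: "time": time; "joint_pos": joint angles; "joint_velocities": joint speeds; "joint_torque": joint torques, N m; "eef_pos": TCP position; "ee_rot": TCP orientation; "ft_force": force on the tool from outside, world axes, zero at the start; "wrist_torque": the same for the moment, N m; "opening": finger opening in mm; "finger_force": force on a finger pad.
Only numpy, scipy, OpenCV 4.12 (cv2) and the standard library are available. Lean on these libraries where they do the work, as an engineer would, in place of code of your own. Each camera call takes 0.05 s, during which the arm holds its last target. There are 200 camera calls.

TASK

Press the blue front of the bench cabinet's tip-out bin near its top until the touch latch clicks, keep your fingers on it as it springs out and ease it over to its stop, never letting it fly open or forcing it. Then draw the red case out of the leaning bin, stand it upright on the green mat without dropping it, and let go; leave the bin open and the other stock where it is.

Things in the scene. Friction and masses are not known exactly. Their poses are not given: they have to be found in the camera images.
- cabinet: Grey sheet-steel bench cabinet, 200 mm deep, 232 wide, 248 high, fixed to the counter. Origin on the counter under the middle of its front; x runs from the front into the cabinet, y along its width, z up. Its front is the blue front of a tip-out bin, 236 mm wide, 170 tall, 12 thick, its top 219 mm above the counter, an open gap above it; shut, it slopes back 15 degrees.
- bin_hinge (a point): Middle of the bin's hinge line, at the foot of the blue front's outer face, 55 mm above the counter; the line runs along the cabinet's y. Once the latch lets go a spring drives the bin to its open stop and holds it there (5 N at the press mark at first, less later); uncaught it flies open at over 4 rad/s, when it should stay under 1.8.
- bin (a joint): Tip of the bin about its hinge, rad: 0 shut and latched, positive as its top comes out towards the robot, 0.92 on the open stop (front leaning forward 38 degrees), negative while pressed in. The latch lets go when pressed in 4 to 9 mm at the press mark (differs each time; let out sooner, it stays latched); a firm stop comes at 12 mm (-0.08 rad).
- bin_press (a point): Press mark, a 22 mm steel disc on the blue front's outer face, midway across, 145 mm up the front from the hinge, 25 mm below its top edge; moves with the bin. x points into the front (square to it, away from the robot), y along its width, z up the front. Pressing takes 6 to 18 N and eases by a few N at the click; over 40 N damages the bin.
- case: Red hard-plastic bit-set case, 45 mm thick (x), 130 wide (y), 150 tall (z), 0.25 to 0.5 kg, flush top. Origin at the centre of its underside. Stands in the bin behind the front, x square to it, and leans with the bin; 55 mm ribs 1.5 mm clear hold it before and behind; 45 mm of finger room each side. Grip it over its thickness near the top, draw it 95 mm along its z to clear the bin.
- mat: Green rubber counter mat, 200 x 200 mm, 4 mm thick, fixed flat on the counter to one side of the cabinet. Origin at the centre of its underside, z up.
- tray: Blue stock tray with three cartridges, 200 x 160 mm, 75 mm high, on the other side of the cabinet. Origin under its centre. Bystander.
- bottle: White plastic bottle with blue cap, 62 mm diameter, 150 mm high. Origin under its centre. Bystander.
- aerosol: Red spray can, 58 mm diameter, 185 mm high. Origin under its centre. Bystander.
Things that resemble listed ones, but are neither listed nor needed, are in the scene too. What is shaped like the case but turquoise or yellow is not meant.

How it is judged (in metres and radians):
On the way, in this order (a step that is already met when the one before it is completed fails the run):
1. the blue front is pressed in at least 2 mm at the press mark, by the fingers (value of joint bin below -0.014 rad and contact force between the fingers and bin above 1 N).
2. the bin rests on its open stop (value of joint bin above 0.88 rad and velocity of joint bin below 0.1 rad/s), for 0.2 s.
3. the case is held clear of the bin (distance between case and bin_hinge above 0.14 m and contact force between the fingers and case above 0.5 N), for 0.2 s.
At the end, for the whole second after the job is handed in: The case stands upright (within 0.1 rad) on its underside on the green mat, its centre inside the mat's outline by at least 15 mm, at rest and released; the bin is still tipped open (joint above 0.80 rad); bottle, can and tray have moved less than 25 mm (angle between case's own z axis and vertical below 0.1 rad and x of case in the frame of mat between -0.085 and 0.085 m and y of case in the frame of mat between -0.085 and 0.085 m and z of case in the frame of mat between 0.001 and 0.009 m and linear speed of case below 0.02 m/s and contact force between the fingers and case below 0.1 N and value of joint bin above 0.8 rad and distance of each of tray, bottle, aerosol from where it was at the start of the episode below 0.025 m); the robot touches nothing.
It fails at once if the bin flies open (faster than 1.8 rad/s once out) (velocity of joint bin above 1.8 rad/s and value of joint bin above 0.03 rad).
It fails at once if the bin is forced (over 40 N) (contact force between the fingers and bin above 40 N).
It fails at once if the case is dropped or thrown (over 0.5 m/s with nothing holding it) (linear speed of case above 0.5 m/s and contact force between the fingers and case below 0.1 N).
It fails at once if a bystander is moved by 25 mm or more, or tipped over (distance of any of tray, bottle, aerosol from where it was at the start of the episode above 0.025 m or angle between any of bottle, aerosol's own z axis and vertical above 0.5 rad).
It also fails if it takes over 72 s, if anything falls off the work surface, if the arm or the gripper's body presses on something with over 40 N, if the wrist force passes 120 N, or if a joint passes its speed limit or range.

## Working session

There is one attempt and no reset: what is moved stays moved. The work goes in short steps, Python scripts to look and compute and a shell command to move; the robot and the scene stay as the last step left them, time stands still between calls to the robot, and variables do not carry over. Pictures are saved under pics/ and viewed, at most 14 in all, crops included, and the job is handed in when it is done.

```bash
mkdir -p pics; ls; python3 - <<'E'
from station import ctrl
import cv2,numpy as np
np.set_printoptions(precision=3,suppress=True)
for n in("scene","top"):
    im=ctrl.grab_frame(n); cv2.imwrite(f"pics/{n}0.png",im[:,:,::-1]); c=ctrl.calibration(n); print(n,c)
print(ctrl.read_state(), ctrl.tcp_to_grasp)
E
```

```text
pics
scene {'fovy': 53.958801401443566, 'cx': 283.2020702643422, 'cy': 215.60392269110014, 'T': array([[   0.912,   -0.383,    0.147,  473.923],
       [  -0.41 ,   -0.852,    0.325, -279.849],
       [   0.001,   -0.356,   -0.934,  989.186],
       [   0.   ,    0.   ,    0.   ,    1.   ]])}
top {'fovy': 47.682759093954154, 'cx': 280.1552480184454, 'cy': 215.41174654474796, 'T': array([[   0.025,   -0.995,    0.098,  487.142],
       [  -0.999,   -0.028,   -0.03 ,   17.242],
       [   0.033,   -0.097,   -0.995, 1187.846],
       [   0.   ,    0.   ,    0.   ,    1.   ]])}
{'time': 0.1, 'joint_pos': array([ 1.144,  0.241,  0.004,  1.335, -0.   ,  1.571]), 'joint_velocities': array([ 0.   , -0.002,  0.003,  0.001, -0.001,  0.   ]), 'joint_torque': array([  0.002, -37.314,  25.301,   0.011,   0.   ,  -0.   ]), 'eef_pos': array([206.727, 454.603, 210.498]), 'ee_rot': array([-0.   ,  0.212,  0.977, -0.001]), 'ft_force': array([0.43 , 0.064, 0.35 ]), 'wrist_torque': array([ 0.008,  0.063, -0.017]), 'finger_force': 0.0, 'opening': 85.406865577532} 18.700000000000003
```

View pics/scene0.png

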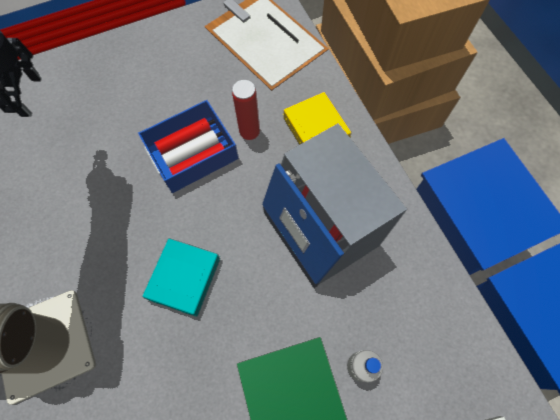

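View pics/top0.png

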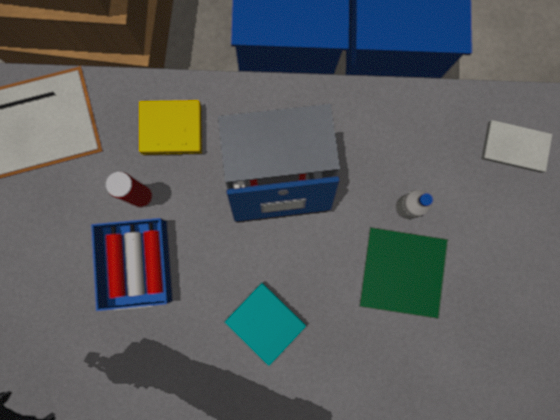

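```bash
cat > h.py <<'E'
from station import ctrl
import cv2,numpy as np
from scipy.spatial.transform import Rotation as R
np.set_printoptions(precision=2,suppress=True)
def ray(c,uv):
    f=210/np.tan(np.radians(c['fovy']/2)); T=c['T']
    d=T[:3,:3]@np.array([(uv[0]-c['cx'])/f,(uv[1]-c['cy'])/f,1.]); return T[:3,3],d/np.linalg.norm(d)
def onz(c,uv,z):
    o,d=ray(c,uv); return o+d*(z-o[2])/d[2]
def tri(c1,u1,c2,u2):
    o1,d1=ray(c1,u1);o2,d2=ray(c2,u2)
    s=np.linalg.lstsq(np.c_[d1,-d2],o2-o1,rcond=None)[0]
    p,q=o1+s[0]*d1,o2+s[1]*d2; return (p+q)/2,np.linalg.norm(p-q)
def proj(c,p):
    f=210/np.tan(np.radians(c['fovy']/2)); T=c['T']; q=T[:3,:3].T@(np.asarray(p)-T[:3,3])
    return np.array([c['cx']+f*q[0]/q[2],c['cy']+f*q[1]/q[2]])
def blobs(im,lo,hi,amin=100):
    m=cv2.inRange(cv2.cvtColor(im,cv2.COLOR_RGB2HSV),lo,hi)
    return [k for k in cv2.findContours(m,cv2.RETR_EXTERNAL,cv2.CHAIN_APPROX_NONE)[0] if cv2.contourArea(k)>amin]
def pose():
    s=ctrl.read_state(); return s['eef_pos'],R.from_quat(s['ee_rot'],scalar_first=True),s
E
python3 - <<'E'
from h import *
top=cv2.imread("pics/top0.png")[:,:,::-1]; sc=cv2.imread("pics/scene0.png")[:,:,::-1]
ct,cs=ctrl.calibration("top"),ctrl.calibration("scene")
for n,im,c in(("top",top,ct),("scene",sc,cs)):
    for k in blobs(im,(100,110,40),(125,255,255),1000):
        h=cv2.convexHull(k); a=cv2.approxPolyDP(h,6,True)[:,0]; print(n,"blue",a.tolist())
    for k in blobs(im,(50,100,30),(80,255,255),1000):
        a=cv2.approxPolyDP(cv2.convexHull(k),6,True)[:,0]; print(n,"green",a.tolist(),[onz(c,p,4)[:2].round() for p in a])
E
```

```text
top blue [[165, 221], [171, 299], [97, 310], [92, 224]]
top blue [[338, 177], [326, 210], [236, 220], [227, 193]]
top blue [[470, 0], [471, 51], [439, 77], [243, 70], [231, 43], [233, 0]]
top green [[371, 228], [446, 240], [437, 317], [360, 304]] [array([ 579., -248.]), array([ 554., -439.]), array([ 362., -414.]), array([ 390., -222.])]
scene blue [[557, 244], [559, 392], [539, 386], [477, 286]]
scene blue [[277, 164], [343, 252], [316, 283], [263, 205]]
scene blue [[503, 138], [559, 213], [559, 233], [470, 274], [417, 189], [423, 172]]
scene blue [[206, 100], [237, 158], [172, 192], [138, 133]]
scene blue [[490, 0], [559, 0], [559, 87]]
scene green [[320, 338], [346, 419], [251, 419], [237, 364]] [array([ 582., -247.]), array([ 560., -420.]), array([ 373., -336.]), array([ 388., -221.])]
```

```bash
python3 - <<'E'
from h import *
ct,cs=ctrl.calibration("top"),ctrl.calibration("scene")
for n,a,b in(("T+y",(228,190),(278,165)),("T-y",(338,178),(342,252)),("B+y",(236,221),(263,205)),("B-y",(335,210),(316,283)),("disc",(283,191.5),(304,213))):
    print(n,*tri(ct,a,cs,b),"z219",onz(ct,a,219),"z55",onz(ct,a,55),onz(cs,b,55),onz(cs,b,219))
im=cv2.imread("pics/top0.png")[150:240,200:360]; cv2.imwrite("pics/a.png",np.hstack([cv2.resize(im,(480,270),interpolation=2),cv2.resize(cv2.imread("pics/scene0.png")[140:300,240:400],(270,270),interpolation=2)]))
E
```

```text
T+y [632.07  96.2  217.79] 0.6981627786705289 z219 [632.24  96.06 219.  ] z55 [656.81 109.41  55.  ] [665.02 175.59  55.  ] [631.47  95.64 219.  ]
T-y [ 663.9  -129.26  228.31] 2.7905991649249215 z219 [ 664.21 -130.37  219.  ] z55 [ 694.19 -155.36   55.  ] [708.91 -95.21  55.  ] [ 667.66 -127.63  219.  ]
B+y [583.93  86.98  63.52] 3.9010074647223414 z219 [568.86  77.51 219.  ] z55 [582.7   87.71  55.  ] [586.91  90.2   55.  ] [567.07  25.24 219.  ]
B-y [ 612.55 -142.83   99.83] 3.4809488462499054 z219 [ 597.27 -125.05  219.  ] z55 [ 615.91 -149.13   55.  ] [ 621.37 -136.15   55.  ] [ 595.48 -161.38  219.  ]
disc [637.2  -17.92 200.26] 3.7225645586597875 z219 [632.52 -16.96 219.  ] z55 [657.13 -22.75  55.  ] [669.48  30.07  55.  ] [635.15 -24.34 219.  ]
```

View pics/a.png

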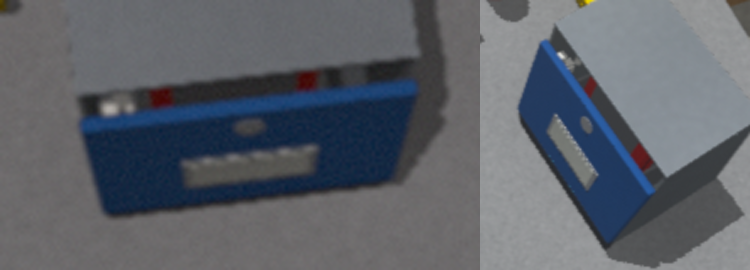

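```bash
cat >> h.py <<'E'
YAW=np.radians(8.6); HG=np.array([603,-25,55.])
XC=np.array([np.cos(YAW),np.sin(YAW),0]); YC=np.array([-np.sin(YAW),np.cos(YAW),0]); ZC=np.array([0,0,1.])
def rot(pitch,az=XC):  # tool z along az tilted down by pitch deg, tool y in the vertical plane
    a=np.radians(pitch); z=az*np.cos(a)-ZC*np.sin(a); y=ZC*np.cos(a)+az*np.sin(a)
    return R.from_matrix(np.c_[np.cross(y,z),y,z])
def go(p,r):
    p0,r0,s=pose(); print("t",s['time'].__round__(2),"tcp",p0,"cm",r0.inv().apply(np.array(p)-p0)/10,"dr",(r0.inv()*r).as_rotvec(degrees=True))
E
python3 - <<'E'
from h import *
go([579,-29,205],rot(0))
E
```

```text
t 0.1 tcp [206.73 454.6  210.5 ] cm [-53.91 -28.61   0.6 ] dr [-81.93 -44.35  44.44]
```

```bash
python3 -m crank '{"translation":[[-53.9,-28.6,0.6],[-53.9,-28.6,0.6],[-53.9,-28.6,0.6],[-53.9,-28.6,0.6],[-53.9,-28.6,0.6],[-53.9,-28.6,0.6],[-53.9,-28.6,0.6],[-53.9,-28.6,0.6],[-53.9,-28.6,0.6],[-53.9,-28.6,0.6],[-53.9,-28.6,0.6],[-53.9,-28.6,0.6]],"dr":[[-82,-44.3,44.4],[-82,-44.3,44.4],[-82,-44.3,44.4],[-82,-44.3,44.4],[-82,-44.3,44.4],[-82,-44.3,44.4],[-82,-44.3,44.4],[-82,-44.3,44.4],[-82,-44.3,44.4],[-82,-44.3,44.4],[-82,-44.3,44.4],[-82,-44.3,44.4]],"claw":[0,0,0,0,0,0,0,0,0,0,0,0]}'; python3 - <<'E'
from h import *
go([579,-29,205],rot(0)); print(pose()[2]['joint_pos'])
E
```

```text
time: 1.1
eef_pos: [549.4, 62.2, 263.1]
ee_rot: [0.366, 0.443, 0.693, 0.436]
ft_force: [2.4, 1.5, 0.1]
opening: -0.0
finger_force: 0.0
t 1.1 tcp [549.45  62.15 263.11] cm [-8.8  -6.6   2.14] dr [-20.   -10.     8.96]
[-0.11 -0.13 -1.08 -0.56  0.38  1.29]
```

```bash
python3 -m crank '{"translation":[[-8.8,-6.6,2.1],[-8.8,-6.6,2.1],[-8.8,-6.6,2.1],[-8.8,-6.6,2.1],[-8.8,-6.6,2.1],[-8.8,-6.6,2.1]],"dr":[[-20,-10,9],[-20,-10,9],[-20,-10,9],[-20,-10,9],[-20,-10,9],[-20,-10,9]],"claw":[0,0,0,0,0,0]}'; python3 - <<'E'
from h import *
go([579,-29,205],rot(0)); print(pose()[2]['joint_pos'])
im=ctrl.grab_frame("scene"); cv2.imwrite("pics/s1.png",im[:,:,::-1])
im=ctrl.grab_frame("wrist"); cv2.imwrite("pics/w1.png",im[:,:,::-1])
E
```

```text
time: 1.6
eef_pos: [644.5, -39.0, 210.9]
ee_rot: [0.436, 0.459, 0.571, 0.522]
ft_force: [0.6, 0.1, -0.7]
opening: 0.3
finger_force: 0.0
t 1.6 tcp [644.46 -39.02 210.91] cm [ 2.29 -1.01 -6.16] dr [-4.21 -2.77  1.18]
[-0.3   0.66 -1.08 -1.66  0.5   1.51]
```

```bash
python3 - <<'E'
from h import *
go([570,-30,270],rot(50))
E
```

```text
t 1.7 tcp [643.08 -37.04 197.63] cm [ 2.09  6.55 -7.68] dr [44.53 -2.48  1.9 ]
```

View pics/s1.png

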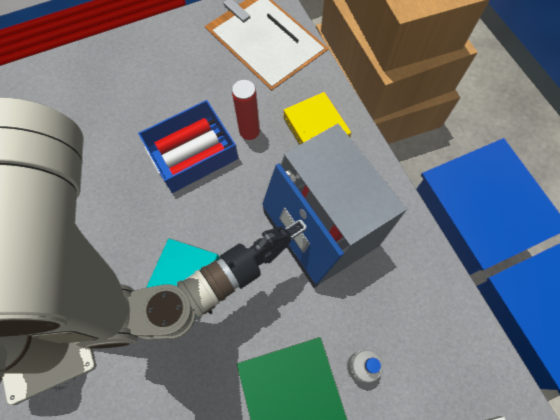

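```bash
python3 -m crank '{"translation":[[0,1,-5],[1,4,-7.7],[2.1,6.5,-7.7],[2.1,6.5,-7.7],[2.1,6.5,-7.7],[2.1,6.5,-7.7],[2.1,6.5,-7.7],[2.1,6.5,-7.7],[2.1,6.5,-7.7]],"dr":[[0,0,0],[7,0,0],[44.5,-2.5,1.9],[44.5,-2.5,1.9],[44.5,-2.5,1.9],[44.5,-2.5,1.9],[44.5,-2.5,1.9],[44.5,-2.5,1.9],[44.5,-2.5,1.9]],"claw":[0,0,0,0,0,0,0,0,0]}'; python3 - <<'E'
from h import *
go([570,-30,270],rot(50)); print(pose()[2]['joint_pos'])
E
```

```text
time: 2.45
eef_pos: [570.1, -29.3, 281.9]
ee_rot: [0.325, 0.554, 0.663, 0.385]
ft_force: [1.1, 0.8, -0.9]
opening: -0.3
finger_force: 0.0
t 2.45 tcp [570.12 -29.3  281.92] cm [-0.06 -1.05  0.57] dr [20.55 -1.02  1.16]
[-0.26 -0.21 -0.85 -0.09  0.38  1.34]
```

```bash
python3 - <<'E'
from h import *
go([606,-24,196],rot(50))
E
```

```text
t 2.45 tcp [570.12 -29.3  281.92] cm [-0.07 -5.7   7.38] dr [20.55 -1.02  1.16]
```

```bash
python3 -m crank '{"translation":[[0,-1,0],[0,-1,0],[0,-1,0],[-0.1,-3,4],[-0.1,-5.7,7.4],[-0.1,-5.7,7.4],[-0.1,-5.7,7.4]],"dr":[[20.5,-1,1],[20.5,-1,1],[20.5,-1,1],[20.5,-1,1],[20.5,-1,1],[20.5,-1,1],[20.5,-1,1]],"claw":[0,0,0,0,0,0,0]}'; python3 - <<'E'
from h import *
go([606,-24,196],rot(50)); p,r,s=pose(); print(s['joint_pos'])
n=XC*np.cos(.2618)-ZC*np.sin(.2618); print("press dir in tool",r.inv().apply(n))
im=ctrl.grab_frame("scene")
c=ctrl.calibration("scene"); cv2.imwrite("pics/s2.png",cv2.resize(im[140:320,220:420],(600,540))[:,:,::-1])
E
```

```text
time: 3.03
eef_pos: [606.9, -24.2, 191.6]
ee_rot: [0.221, 0.612, 0.714, 0.259]
ft_force: [-0.3, 1.0, -0.2]
opening: 0.0
finger_force: 0.0
t 3.03 tcp [606.91 -24.18 191.57] cm [ 0.03  0.22 -0.4 ] dr [-0.21 -0.18  0.08]
[-0.14  0.03 -0.57  0.3   0.19  1.34]
press dir in tool [-0.    0.58  0.82]
```

View pics/s2.png

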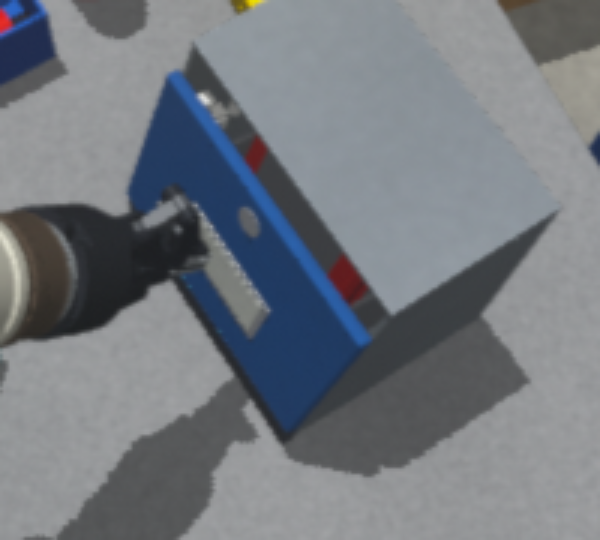

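```bash
python3 -m crank '{"translation":[[0,0.4,0],[0,0.8,0.4],[0,1.0,0.7],[0,1.2,1.0],[0,1.3,1.1],[0,1.3,1.1]],"dr":[[0,0,0],[0,0,0],[0,0,0],[0,0,0],[0,0,0],[0,0,0]],"claw":[0,0,0,0,0,0]}'; python3 -m crank '{"translation":[[0,0.12,0.16],[0,0.12,0.16]],"dr":[[0,0,0],[0,0,0]],"claw":[0,0]}';python3 -m crank '{"translation":[[0,0.12,0.16],[0,0.12,0.16]],"dr":[[0,0,0],[0,0,0]],"claw":[0,0]}'
```

```text
time: 3.58
eef_pos: [627.9, -23.1, 193.1]
ee_rot: [0.224, 0.612, 0.712, 0.26]
ft_force: [0.6, 0.1, -0.6]
opening: 0.1
finger_force: 0.0
time: 3.75
eef_pos: [629.6, -22.8, 192.1]
ee_rot: [0.223, 0.612, 0.712, 0.26]
ft_force: [0.3, -0.3, 0.4]
opening: 0.1
finger_force: 0.0
time: 3.92
eef_pos: [631.7, -22.5, 191.7]
ee_rot: [0.223, 0.612, 0.712, 0.26]
ft_force: [-0.4, -0.3, 0.5]
opening: -0.2
finger_force: 0.0
```

```bash
for i in 1 ; do python3 -m crank '{"translation":[[0,0.12,0.16],[0,0.12,0.16]],"dr":[[0,0,0],[0,0,0]],"claw":[0,0]}';done; python3 -m crank '{"translation":[[0,0.12,0.16],[0,0.12,0.16]],"dr":[[0,0,0],[0,0,0]],"claw":[0,0]}';python3 -m crank '{"translation":[[0,0.12,0.16],[0,0.12,0.16]],"dr":[[0,0,0],[0,0,0]],"claw":[0,0]}'
```

```text
time: 4.08
eef_pos: [633.7, -22.2, 191.4]
ee_rot: [0.223, 0.612, 0.712, 0.26]
ft_force: [-0.7, -0.2, 0.5]
opening: -0.2
finger_force: 0.0
time: 4.25
eef_pos: [635.6, -21.9, 191.1]
ee_rot: [0.223, 0.612, 0.712, 0.26]
ft_force: [0.6, 0.3, -0.0]
opening: -0.1
finger_force: 0.0
time: 4.42
eef_pos: [637.6, -21.6, 190.6]
ee_rot: [0.224, 0.612, 0.712, 0.26]
ft_force: [-0.8, -0.8, -0.2]
opening: -0.1
finger_force: 0.0
```

```bash
python3 -m crank '{"translation":[[0,0.12,0.16],[0,0.12,0.16]],"dr":[[0,0,0],[0,0,0]],"claw":[0,0]}'; python3 -m crank '{"translation":[[0,0.12,0.16],[0,0.12,0.16]],"dr":[[0,0,0],[0,0,0]],"claw":[0,0]}';python3 -m crank '{"translation":[[0,0.12,0.16],[0,0.12,0.16]],"dr":[[0,0,0],[0,0,0]],"claw":[0,0]}'
```

```text
time: 4.58
eef_pos: [639.5, -21.3, 190.2]
ee_rot: [0.224, 0.612, 0.712, 0.26]
ft_force: [1.3, -0.5, 0.5]
opening: 0.3
finger_force: 0.0
time: 4.75
eef_pos: [641.4, -21.0, 189.8]
ee_rot: [0.224, 0.612, 0.712, 0.26]
ft_force: [-0.0, 0.1, -0.1]
opening: 0.1
finger_force: 0.0
time: 4.92
eef_pos: [643.3, -20.7, 189.3]
ee_rot: [0.224, 0.612, 0.712, 0.26]
ft_force: [-0.1, 0.8, 0.3]
opening: 0.0
finger_force: 0.0
```

```bash
python3 -m crank '{"translation":[[0,0.12,0.16],[0,0.12,0.16]],"dr":[[0,0,0],[0,0,0]],"claw":[0,0]}'|sed -n 2,4p; python3 -m crank '{"translation":[[0,0.12,0.16],[0,0.12,0.16]],"dr":[[0,0,0],[0,0,0]],"claw":[0,0]}'|sed -n 2,4p;python3 -m crank '{"translation":[[0,0.12,0.16],[0,0.12,0.16]],"dr":[[0,0,0],[0,0,0]],"claw":[0,0]}'|sed -n 2,4p; python3 -c "
from h import *
cv2.imwrite('pics/w2.png',np.hstack([ctrl.grab_frame('wrist')[::2,::2],ctrl.grab_frame('top')[130:340,160:440]])[:,:,::-1])"
```

```text
eef_pos: [645.3, -20.4, 188.8]
ee_rot: [0.224, 0.612, 0.712, 0.26]
ft_force: [0.1, -0.5, 0.8]
eef_pos: [647.2, -20.2, 188.4]
ee_rot: [0.224, 0.612, 0.712, 0.26]
ft_force: [-0.1, 0.5, 0.1]
eef_pos: [648.9, -19.9, 187.7]
ee_rot: [0.223, 0.612, 0.712, 0.26]
ft_force: [-0.8, -0.7, 0.7]
```

View pics/w2.png

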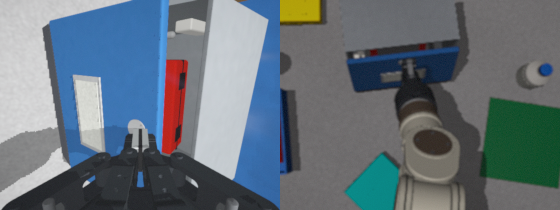

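```bash
python3 -m crank '{"translation":[[0,0.12,0.16],[0,0.12,0.16]],"dr":[[0,0,0],[0,0,0]],"claw":[0,0]}'|sed -n 2,4p; python3 -m crank '{"translation":[[0,0.12,0.16],[0,0.12,0.16]],"dr":[[0,0,0],[0,0,0]],"claw":[0,0]}'|sed -n 2,4p
```

```text
eef_pos: [650.5, -19.6, 187.3]
ee_rot: [0.223, 0.612, 0.712, 0.26]
ft_force: [-4.3, -0.6, 2.4]
eef_pos: [652.3, -19.4, 186.8]
ee_rot: [0.223, 0.612, 0.712, 0.26]
ft_force: [-5.9, -0.7, 3.9]
```

```bash
python3 -m crank '{"translation":[[0,0.06,0.08],[0,0.06,0.08]],"dr":[[0,0,0],[0,0,0]],"claw":[0,0]}'|sed -n 2,4p; python3 -m crank '{"translation":[[0,0.06,0.08],[0,0.06,0.08]],"dr":[[0,0,0],[0,0,0]],"claw":[0,0]}'|sed -n 2,4p; python3 -m crank '{"translation":[[0,0.06,0.08],[0,0.06,0.08]],"dr":[[0,0,0],[0,0,0]],"claw":[0,0]}'|sed -n 2,4p
```

```text
eef_pos: [652.9, -19.3, 186.6]
ee_rot: [0.223, 0.613, 0.712, 0.26]
ft_force: [-9.4, -1.7, 5.8]
eef_pos: [653.6, -19.2, 186.5]
ee_rot: [0.223, 0.613, 0.712, 0.26]
ft_force: [-9.6, -1.1, 6.7]
eef_pos: [654.5, -19.1, 186.2]
ee_rot: [0.223, 0.613, 0.712, 0.26]
ft_force: [-10.2, -0.8, 5.6]
```

```bash
python3 -m crank '{"translation":[[0,0.06,0.08],[0,0.06,0.08]],"dr":[[0,0,0],[0,0,0]],"claw":[0,0]}'|sed -n 2,4p; python3 -m crank '{"translation":[[0,0.06,0.08],[0,0.06,0.08]],"dr":[[0,0,0],[0,0,0]],"claw":[0,0]}'|sed -n 2,4p; python3 -m crank '{"translation":[[0,0.06,0.08],[0,0.06,0.08]],"dr":[[0,0,0],[0,0,0]],"claw":[0,0]}'|sed -n 2,4p
```

```text
eef_pos: [655.5, -18.9, 185.9]
ee_rot: [0.223, 0.613, 0.712, 0.26]
ft_force: [-8.2, -1.1, 4.4]
eef_pos: [656.6, -18.8, 185.5]
ee_rot: [0.223, 0.613, 0.712, 0.26]
ft_force: [-6.7, -1.3, 4.5]
eef_pos: [657.6, -18.6, 185.2]
ee_rot: [0.223, 0.613, 0.712, 0.26]
ft_force: [-6.5, -1.3, 3.8]
```

```bash
python3 -m crank '{"translation":[[0,-0.1,-0.15],[0,-0.25,-0.35],[0,-0.47,-0.69],[0,-0.83,-1.18],[0,-1.21,-1.67],[0,-1.62,-2.12],[0,-2.04,-2.58]],"dr":[[0,0,0],[0,0,0],[0,0,0],[0,0,0],[0,0,0],[0,0,0],[0,0,0]],"claw":[0,0,0,0,0,0,0]}'|sed -n 1,4p
```

```text
time: 7.43
eef_pos: [625.7, -23.3, 192.2]
ee_rot: [0.223, 0.612, 0.712, 0.26]
ft_force: [-4.9, -0.8, 0.9]
```

```bash
python3 -m crank '{"translation":[[0,-0.45,-0.42],[0,-0.9,-0.82],[0,-1.38,-1.2],[0,-1.87,-1.56],[0,-2.38,-1.9],[0,-2.91,-2.23],[0,-3.45,-2.52],[0,-4.0,-2.79],[0,-4.56,-3.03],[0,-5.13,-3.25]],"dr":[[0,0,0],[0,0,0],[0,0,0],[0,0,0],[0,0,0],[0,0,0],[0,0,0],[0,0,0],[0,0,0],[0,0,0]],"claw":[0,0,0,0,0,0,0,0,0,0]}'|sed -n 1,4p; python3 -c "
from h import *
print(pose()[2]['joint_pos'])"
```

```text
time: 8.27
eef_pos: [566.4, -32.6, 183.6]
ee_rot: [0.223, 0.612, 0.712, 0.26]
ft_force: [-4.4, -0.5, 2.3]
[-0.18 -0.04 -0.67  0.27  0.21  1.32]
```

```bash
python3 -m crank '{"translation":[[0,-0.58,-0.2],[0,-1.17,-0.38],[0,-1.76,-0.52],[0,-2.36,-0.64],[0,-2.96,-0.73],[0,-3.4,-0.79],[0,-3.8,-0.82],[0,-4.2,-0.85],[0,-4.2,-0.85]],"dr":[[0,0,0],[0,0,0],[0,0,0],[0,0,0],[0,0,0],[0,0,0],[0,0,0],[0,0,0],[0,0,0]],"claw":[0,0,0,0,0,0,0,0,0]}'|sed -n 1,4p;  python3 -m crank '{"translation":[[0,-0.3,0],[0,-0.6,0],[0,-0.9,0],[0,-0.9,0]],"dr":[[0,0,0],[0,0,0],[0,0,0],[0,0,0]],"claw":[0,0,0,0]}'|sed -n 1,4p
```

```text
time: 9.02
eef_pos: [528.7, -38.0, 162.3]
ee_rot: [0.223, 0.613, 0.713, 0.259]
ft_force: [-5.0, -0.3, 0.1]
time: 9.35
eef_pos: [522.2, -39.1, 156.8]
ee_rot: [0.223, 0.613, 0.712, 0.259]
ft_force: [-3.4, -1.3, -0.8]
```

```bash
python3 -m crank '{"translation":[[0,-0.3,0],[0,-0.6,0],[0,-0.6,0]],"dr":[[0,0,0],[0,0,0],[0,0,0]],"claw":[0,0,0]}'|sed -n 1,4p;python3 -m crank '{"translation":[[0,-0.3,0],[0,-0.6,0],[0,-0.6,0]],"dr":[[0,0,0],[0,0,0],[0,0,0]],"claw":[0,0,0]}'|sed -n 1,4p
```

```text
time: 9.6
eef_pos: [517.8, -39.8, 153.0]
ee_rot: [0.223, 0.613, 0.712, 0.26]
ft_force: [-3.9, -0.1, -0.0]
time: 9.85
eef_pos: [513.6, -40.4, 149.5]
ee_rot: [0.223, 0.612, 0.712, 0.26]
ft_force: [-1.8, 0.6, -2.8]
```

```bash
python3 -m crank '{"translation":[[0,-0.3,0],[0,-0.6,0],[0,-0.6,0]],"dr":[[0,0,0],[0,0,0],[0,0,0]],"claw":[0,0,0]}'|sed -n 1,4p; python3 -c "
from h import *
a=ctrl.grab_frame('scene');b=ctrl.grab_frame('top');cv2.imwrite('pics/s3f.png',a[:,:,::-1]);cv2.imwrite('pics/t3f.png',b[:,:,::-1])
cv2.imwrite('pics/s3.png',np.hstack([cv2.resize(a[120:320,200:400],(400,400)),cv2.resize(b[120:320,180:380],(400,400))])[:,:,::-1])"
```

```text
time: 10.1
eef_pos: [509.9, -41.2, 146.5]
ee_rot: [0.224, 0.612, 0.712, 0.26]
ft_force: [0.5, 0.4, -0.2]
```

View pics/s3.png

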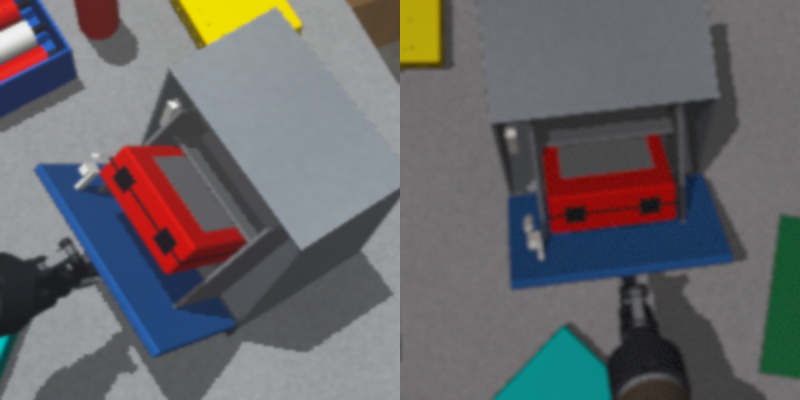

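```bash
python3 - <<'E'
from h import *
ct,cs=ctrl.calibration("top"),ctrl.calibration("scene")
def cab(p): d=p-HG; return np.array([d@XC,d@YC,d[2]])
for n,a,b in(("clip+",(268,227),(262.5,209.5)),("clip-",(305,222.5),(282,240.5)),("front+",(256,236),(251,205)),("front-",(319,229),(284,257.5)),
 ("bin+top",(236,262),(218,203)),("bin-top",(346,249),(277,297))):
    p,e=tri(ct,a,cs,b); print(n,p,e,"cab",cab(p))
for n,f in(("scene","pics/s3f.png"),("top","pics/t3f.png")):
    im=cv2.imread(f)[:,:,::-1]
    for k in blobs(im,(100,110,40),(125,255,255),800)+blobs(im,(0,150,70),(8,255,255),300):
        print(n,cv2.approxPolyDP(cv2.convexHull(k),3,True)[:,0].tolist())
E
```

```text
clip+ [559.12  11.8  231.99] 3.382441740718086 cab [-37.88  42.94 176.99]
clip- [569.14 -62.61 232.25] 1.1083934698217675 cab [-39.1  -32.12 177.25]
front+ [542.19  35.56 218.55] 5.676371141257139 cab [-51.07  68.97 163.55]
front- [558.65 -92.44 222.92] 3.5765260010587965 cab [-53.93 -60.05 167.92]
bin+top [485.87  75.89 198.24] 0.5565673076126253 cab [-100.73  117.27  143.24]
bin-top [ 518.69 -152.09  199.59] 0.7550365308317613 cab [-102.37 -113.06  144.59]
scene [[557, 244], [559, 392], [539, 386], [477, 286]]
scene [[218, 203], [238, 202], [249, 208], [298, 255], [317, 282], [276, 298]]
scene [[503, 138], [559, 213], [559, 233], [470, 274], [417, 189], [423, 172]]
scene [[206, 100], [233, 141], [237, 158], [172, 192], [138, 133]]
scene [[490, 0], [559, 0], [559, 87]]
scene [[90, 0], [0, 28], [0, 16], [51, 0]]
scene [[262, 193], [288, 193], [321, 241], [283, 255], [251, 207]]
scene [[208, 123], [208, 130], [163, 152], [156, 143], [203, 119]]
scene [[252, 138], [241, 134], [233, 95], [254, 94], [257, 133]]
scene [[183, 0], [182, 5], [0, 64], [1, 30], [96, 0]]
top [[164, 221], [171, 299], [161, 304], [97, 310], [92, 224], [156, 218]]
top [[346, 247], [342, 251], [236, 263], [235, 218], [330, 207]]
top [[470, 0], [471, 51], [438, 77], [241, 70], [231, 43], [233, 0]]
top [[114, 234], [120, 236], [123, 293], [111, 295], [107, 236]]
top [[151, 230], [157, 236], [160, 290], [149, 291], [145, 233]]
top [[309, 188], [317, 212], [315, 228], [256, 233], [252, 194]]
```

```bash
python3 - <<'E'
from h import *
p,r,s=pose(); print(p)
for n,f in(("scene","s3f"),("top","t3f")):
    c=ctrl.calibration(n); im=cv2.imread(f"pics/{f}.png").copy(); q=proj(c,p); g=proj(c,p-r.as_matrix()[:,2]*60); print(n,q,g)
    for d in (q,g): cv2.circle(im,tuple(int(v*8) for v in d),12,(0,255,255),-1,shift=3)
    x,y=q.astype(int); cv2.imwrite(f"pics/{f}c.png",cv2.resize(im[y-50:y+50,x-50:x+50],(400,400),interpolation=2))
cv2.imwrite("pics/tip.png",np.hstack([cv2.imread("pics/s3fc.png"),cv2.imread("pics/t3fc.png")]))
E
```

```text
[510.18 -41.25 146.78]
scene [252.18 254.86] [233.91 258.92]
top [291.44 252.06] [295.04 270.09]
```

View pics/tip.png

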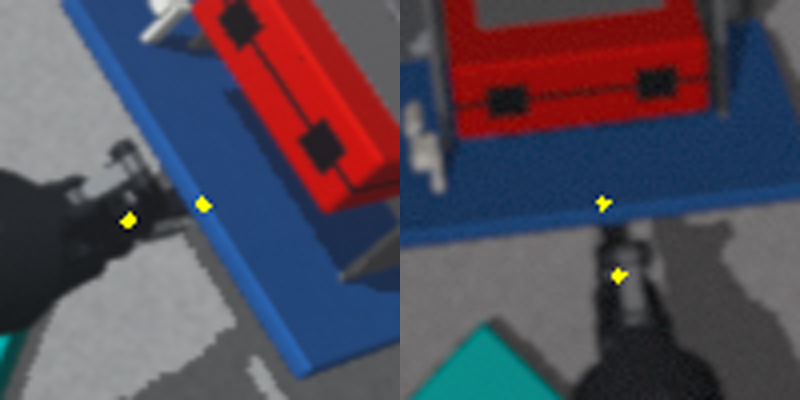

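```bash
python3 - <<'E'
from h import *
go([455,-49,215],rot(52.3)); go([460,-48,300],rot(52.3)); go([525,-32,288],rot(52.3))
E
```

```text
t 10.2 tcp [510.18 -41.25 146.78] cm [ 0.06  0.15 -8.81] dr [ 2.49 -0.01  0.05]
t 10.2 tcp [510.18 -41.25 146.78] cm [  0.08   6.02 -14.97] dr [ 2.49 -0.01  0.05]
t 10.2 tcp [510.18 -41.25 146.78] cm [ 0.68 10.34 -9.75] dr [ 2.49 -0.01  0.05]
```

```bash
python3 -m crank '{"translation":[[0,0,-4],[0,0.1,-8.8],[0,0.1,-8.8],[0,3,-12.5],[0.1,6,-15],[0.1,6,-15],[0.3,8,-12.5],[0.7,10.3,-9.8],[0.7,10.3,-9.8],[0.7,10.3,-9.8]],"dr":[[0,0,0],[0,0,0],[2.5,0,0],[2.5,0,0],[2.5,0,0],[2.5,0,0],[2.5,0,0],[2.5,0,0],[2.5,0,0],[2.5,0,0]],"claw":[0,0,0,4,8.5,8.5,8.5,8.5,8.5,8.5]}'; python3 - <<'E'
from h import *
p,r,s=pose(); c=ctrl.calibration("wrist"); im=ctrl.grab_frame("wrist")
np.savez("w4.npz",im=im,T=c['T'],p=p)
for q in ((566,-26,233),(550,-28,221)): print(proj(c,q))
cv2.imwrite("pics/w4.png",im[:,:,::-1]); print(p, r.as_matrix(),c['T'])
E
```

```text
time: 11.03
eef_pos: [525.0, -31.1, 286.6]
ee_rot: [0.209, 0.617, 0.719, 0.244]
ft_force: [-0.4, 0.2, -0.8]
opening: 83.7
finger_force: 0.0
[279.52 218.98]
[253.08 218.53]
[524.97 -31.09 286.55] [[-0.15  0.78  0.6 ]
 [ 0.99  0.12  0.09]
 [ 0.    0.61 -0.79]] [[  0.78  -0.03   0.62 416.67]
 [  0.12  -0.97  -0.21  28.41]
 [  0.61   0.24  -0.76 414.82]
 [  0.     0.     0.     1.  ]]
```

View pics/w4.png

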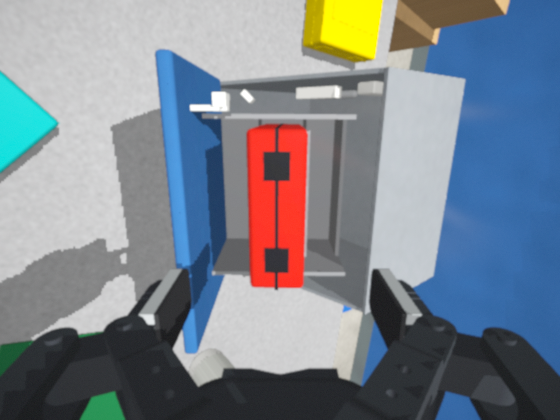

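```bash
python3 - <<'E'
from h import *
d=np.load("w4.npz"); c=ctrl.calibration("wrist"); print(c['fovy'],c['T'][:3,3]-d['T'][:3,3]); c['T']=d['T']
k=max(blobs(d['im'],(0,150,100),(8,255,255),3000),key=cv2.contourArea); rc=cv2.minAreaRect(k); print(rc,cv2.boundingRect(k))
f=210/np.tan(np.radians(c['fovy']/2)); w,l=sorted(rc[1]); Z=f*130/l; print("depths",Z,f*45/w)
o,dr=ray(c,rc[0]); 
for Z in(f*130/l,f*45/w): print("top centre",o+dr*Z/(dr@d['T'][:3,2]))
p,r,s=pose()
t=o+dr*(f*130/l)/(dr@d['T'][:3,2]); print("tool axes offset mm",r.inv().apply(t-p), t-HG)
E
```

```text
67.02659433220799 [-0.8  -0.2   0.12]
((291.5703430175781, 205.52059936523438), (28.167150497436523, 161.13729858398438), 0.38452962040901184) (277, 125, 30, 162)
depths 255.83778868940786 506.6254685847745
top centre [582.9  -17.53 225.51]
top centre [745.84 -62.55  39.93]
tool axes offset mm [ 4.77 10.49 85.2 ] [-20.1    7.47 170.51]
```

```bash
python3 -m crank '{"translation":[[0.5,0,0],[0.5,0,2],[0.5,0,4],[0.5,0,5.5],[0.5,0,5.5]],"dr":[[0,0,0],[0,0,0],[0,0,0],[0,0,0],[0,0,0]],"claw":[8.5,8.5,8.5,8.5,8.5]}'; python3 - <<'E'
from h import *
p,r,s=pose(); im=ctrl.grab_frame("wrist"); cv2.imwrite("pics/w5.png",cv2.resize(im,(448,336))[:,:,::-1])
E
```

```text
time: 11.5
eef_pos: [555.1, -21.5, 241.3]
ee_rot: [0.209, 0.618, 0.718, 0.244]
ft_force: [-0.8, -0.3, 0.1]
opening: 84.9
finger_force: 0.0
```

View pics/w5.png

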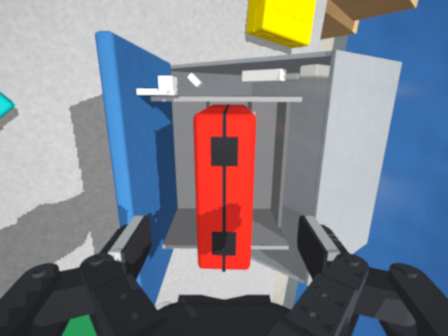

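```bash
python3 -m crank '{"translation":[[0,0,1.5],[0,0,3],[0,0,4.2],[0,0,5.1],[0,0,5.1]],"dr":[[0,0,0],[0,0,0],[0,0,0],[0,0,0],[0,0,0]],"claw":[8.5,8.5,8.5,8.5,8.5]}'; python3 -m crank '{"translation":[[0,0,0],[0,0,0],[0,0,0],[0,0,0],[0,0,0],[0,0,0]],"dr":[[0,0,0],[0,0,0],[0,0,0],[0,0,0],[0,0,0],[0,0,0]],"claw":[6,5,4,3.5,3.5,3.5]}'
```

```text
time: 11.97
eef_pos: [586.9, -17.2, 203.0]
ee_rot: [0.21, 0.617, 0.718, 0.244]
ft_force: [-0.5, 0.7, 0.2]
opening: 84.8
finger_force: 0.0
time: 12.47
eef_pos: [587.3, -17.3, 204.6]
ee_rot: [0.211, 0.617, 0.718, 0.245]
ft_force: [-4.9, 0.2, 6.2]
opening: 43.1
finger_force: 64.7
```

```bash
python3 -m crank '{"translation":[[0,0,-0.7],[0,0,-1.5],[0,0,-2.3],[0,0,-3.1]],"dr":[[0,0,0],[0,0,0],[0,0,0],[0,0,0]],"claw":[3.5,3.5,3.5,3.5]}'; python3 -m crank '{"translation":[[0,0,-1],[0,0,-2],[0,0,-3],[0,0,-4],[0,0,-5],[0,0,-6],[0,0,-7],[0,0,-8],[0,0,-8.5],[0,0,-8.5]],"dr":[[0,0,0],[0,0,0],[0,0,0],[0,0,0],[0,0,0],[0,0,0],[0,0,0],[0,0,0],[0,0,0],[0,0,0]],"claw":[3.5,3.5,3.5,3.5,3.5,3.5,3.5,3.5,3.5,3.5]}'
```

```text
time: 12.8
eef_pos: [567.6, -20.0, 228.1]
ee_rot: [0.21, 0.617, 0.718, 0.244]
ft_force: [1.4, 0.8, -3.6]
opening: 43.1
finger_force: 63.6
time: 13.63
eef_pos: [516.4, -28.0, 296.2]
ee_rot: [0.21, 0.617, 0.718, 0.244]
ft_force: [-0.3, 0.0, -3.4]
opening: 43.2
finger_force: 63.7
```

```bash
python3 - <<'E'
from h import *
az=np.array([471,-331,0.]);az/=np.linalg.norm(az)
go([470,-60,350],rot(52.3)); go([465,-200,340],rot(90,az)); go([471,-331,250],rot(90,az))
E
```

```text
t 13.63 tcp [516.41 -28.02 296.23] cm [-2.47 -0.73 -7.35] dr [-0.06  0.01  0.03]
t 13.63 tcp [516.41 -28.02 296.23] cm [-16.24  -3.4   -8.14] dr [ 35.78 -14.33  42.11]
t 13.63 tcp [516.41 -28.02 296.23] cm [-29.27  -9.98  -1.84] dr [ 35.78 -14.33  42.11]
```

```bash
python3 -m crank '{"translation":[[-0.8,-0.2,-2.5],[-1.6,-0.5,-5],[-2.5,-0.7,-7.4],[-5,-1,-7.8],[-7.5,-1.5,-8],[-10,-2,-8.1],[-12,-2.5,-8.1],[-14,-3,-8.1],[-16.2,-3.4,-8.1],[-16.2,-3.4,-8.1],[-16.2,-3.4,-8.1],[-16.2,-3.4,-8.1]],"dr":[[0,0,0],[0,0,0],[5,-2,6],[9,-3.6,10.5],[13,-5.2,15.3],[17,-6.8,20],[21,-8.4,24.7],[25,-10,29.4],[29,-11.6,34.1],[33,-13.2,38.8],[35.8,-14.3,42.1],[35.8,-14.3,42.1]],"claw":[3.5,3.5,3.5,3.5,3.5,3.5,3.5,3.5,3.5,3.5,3.5,3.5]}';  python3 - <<'E'
from h import *
az=np.array([471,-331,0.]);az/=np.linalg.norm(az)
go([471,-331,250],rot(90,az)); go([471,-331,150],rot(90,az))
E
```

```text
time: 14.63
eef_pos: [468.1, -200.1, 336.0]
ee_rot: [-0.003, 0.887, 0.461, -0.002]
ft_force: [1.1, -0.4, -4.0]
opening: 43.1
finger_force: 63.7
t 14.63 tcp [ 468.07 -200.12  336.01] cm [-10.54   7.82   8.56] dr [-0.35  0.03  0.  ]
t 14.63 tcp [ 468.07 -200.12  336.01] cm [-10.53   7.88  18.56] dr [-0.35  0.03  0.  ]
```

```bash
python3 -m crank '{"translation":[[-2.6,2,0],[-5.2,3.9,0],[-7.8,5.8,2],[-10.5,7.8,5],[-10.5,7.8,8],[-10.5,7.8,11],[-10.5,7.8,13.5],[-10.5,7.8,15.5],[-10.5,7.8,16],[-10.5,7.8,16]],"dr":[[-0.3,0,0],[-0.3,0,0],[-0.3,0,0],[-0.3,0,0],[-0.3,0,0],[-0.3,0,0],[-0.3,0,0],[-0.3,0,0],[-0.3,0,0],[-0.3,0,0]],"claw":[3.5,3.5,3.5,3.5,3.5,3.5,3.5,3.5,3.5,3.5]}';  python3 - <<'E'
from h import *
a=ctrl.grab_frame('scene');b=ctrl.grab_frame('top')
cv2.imwrite('pics/s6.png',np.hstack([cv2.resize(a[220:420,180:400],(396,360)),cv2.resize(b[170:370,280:500],(396,360))])[:,:,::-1])
E
```

```text
time: 15.47
eef_pos: [468.2, -329.0, 177.0]
ee_rot: [0.0, 0.887, 0.462, 0.0]
ft_force: [-0.3, -0.0, -2.6]
opening: 43.2
finger_force: 63.9
```

View pics/s6.png

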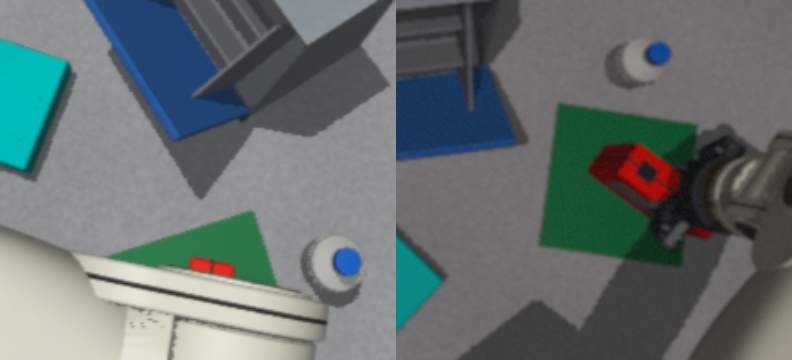

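```bash
python3 -m crank '{"translation":[[0,0,1.5],[0,0,2.8],[0,0,3.7],[0,0,4],[0,0,4]],"dr":[[0,0,0],[0,0,0],[0,0,0],[0,0,0],[0,0,0]],"claw":[3.5,3.5,3.5,3.5,3.5]}' | sed -n 2,4p; python3 -m crank '{"translation":[[0,0,0.2],[0,0,0.4],[0,0,0.5],[0,0,0.5]],"dr":[[0,0,0],[0,0,0],[0,0,0],[0,0,0]],"claw":[3.5,3.5,3.5,3.5]}'| sed -n 2,4p; python3 -m crank '{"translation":[[0,0,0.2],[0,0,0.3],[0,0,0.3]],"dr":[[0,0,0],[0,0,0],[0,0,0]],"claw":[3.5,3.5,3.5]}'| sed -n 2,4p
```

```text
eef_pos: [469.7, -330.1, 138.9]
ee_rot: [0.002, 0.887, 0.462, 0.001]
ft_force: [-0.2, 0.4, -3.3]
eef_pos: [469.7, -330.2, 133.9]
ee_rot: [0.002, 0.887, 0.461, 0.001]
ft_force: [-0.5, -0.7, -2.8]
eef_pos: [469.5, -330.0, 130.4]
ee_rot: [0.002, 0.887, 0.461, 0.001]
ft_force: [0.1, 0.2, -4.2]
```

```bash
python3 -m crank '{"translation":[[0,0,0.2],[0,0,0.3],[0,0,0.3]],"dr":[[0,0,0],[0,0,0],[0,0,0]],"claw":[3.5,3.5,3.5]}' | sed -n 2,4p; python3 -m crank '{"translation":[[0,0,0.2],[0,0,0.3],[0,0,0.3]],"dr":[[0,0,0],[0,0,0],[0,0,0]],"claw":[3.5,3.5,3.5]}'| sed -n 2,4p; python3 -m crank '{"translation":[[0,0,0.2],[0,0,0.3],[0,0,0.3]],"dr":[[0,0,0],[0,0,0],[0,0,0]],"claw":[3.5,3.5,3.5]}'| sed -n 2,4p
```

```text
eef_pos: [469.4, -330.0, 127.3]
ee_rot: [0.001, 0.887, 0.461, 0.001]
ft_force: [-0.4, 0.3, -3.7]
eef_pos: [469.4, -330.0, 124.3]
ee_rot: [0.001, 0.887, 0.461, 0.001]
ft_force: [0.2, 0.6, -3.7]
eef_pos: [469.8, -330.6, 122.4]
ee_rot: [0.002, 0.887, 0.461, 0.001]
ft_force: [-1.2, 0.0, 1.0]
```

```bash
python3 -m crank '{"translation":[[0,0,0.1],[0,0,0.1]],"dr":[[0,0,0],[0,0,0]],"claw":[3.5,3.5]}'| sed -n 2,4p; python3 -m crank '{"translation":[[0,0,0],[0,0,0],[0,0,0],[0,0,0],[0,0,0],[0,0,0],[0,0,0],[0,0,0]],"dr":[[0,0,0],[0,0,0],[0,0,0],[0,0,0],[0,0,0],[0,0,0],[0,0,0],[0,0,0]],"claw":[4.4,4.7,5,5.5,6,7,8,8.5]}'
```

```text
eef_pos: [469.9, -330.7, 122.3]
ee_rot: [0.003, 0.887, 0.461, 0.001]
ft_force: [-2.2, -0.4, 5.6]
time: 18.15
eef_pos: [469.7, -330.1, 120.5]
ee_rot: [0.002, 0.887, 0.461, 0.001]
ft_force: [1.1, -0.4, 0.5]
opening: 85.1
finger_force: 0.0
```

Released without force; rise straight up and check.

```bash
python3 -m crank '{"translation":[[0,0,-1],[0,0,-2.5],[0,0,-4.5],[0,0,-7],[0,0,-10],[0,0,-13],[0,0,-13],[0,-3,-14],[0,-7,-14],[0,-11,-14],[0,-14,-14],[0,-14,-14]],"dr":[[0,0,0],[0,0,0],[0,0,0],[0,0,0],[0,0,0],[0,0,0],[0,0,0],[0,0,0],[0,0,0],[0,0,0],[0,0,0],[0,0,0]],"claw":[8.5,8.5,8.5,8.5,8.5,8.5,8.5,8.5,8.5,8.5,8.5,8.5]}'|sed -n 1,4p;  python3 - <<'E'
from h import *
a=ctrl.grab_frame('scene');b=ctrl.grab_frame('top')
cv2.imwrite('pics/s7.png',np.hstack([cv2.resize(a[120:420,160:460],(400,400)),cv2.resize(b[80:380,180:480],(400,400))])[:,:,::-1])
E
```

```text
time: 19.15
eef_pos: [349.7, -246.1, 260.8]
ee_rot: [0.0, 0.887, 0.461, 0.0]
ft_force: [-0.6, -0.7, -0.4]
```

View pics/s7.png

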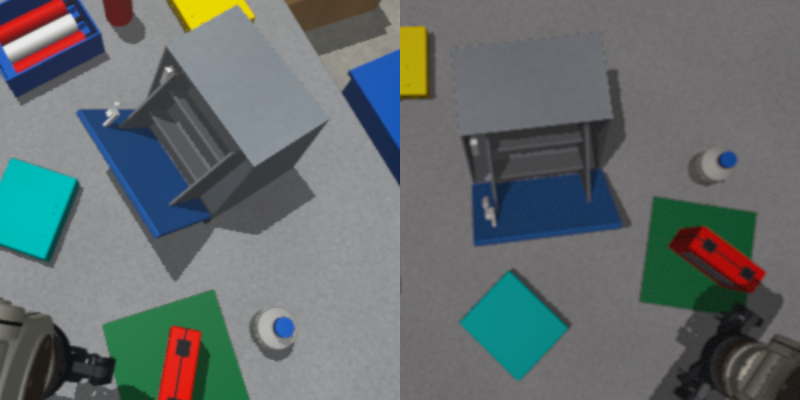

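The case stands upright on the mat with the gripper clear of it, the bin is open, and the bottle and tray have not moved.

```bash
python3 -c "
from station import ctrl
print(ctrl.hand_in())"
```

```text
the job is handed in; nothing more can be done
None
```

I handed the job in at about 19 s: the bin clicked, was eased to its open stop, and the red case stands upright and released on the green mat; the hand-in returned no verdict.

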